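# Release the fuse cassette by the hidden notch in the dock's back rail

### The job

Get the fuse cassette out of the grey fuse dock: feel along the top of the black rail at the dock's back with a closed fingertip until you find the notch, then press the key inside the notch down to its stop, so that the cassette is kicked out at the front. Work the cassette only through the key: do not touch the cassette, and leave the things round about where they are. Finish with the hand clear.

Things in the scene. Friction and masses are not known exactly. Their poses are not given: they have to be found in the camera images.
- fuse_dock: Grey fuse dock, fixed to the desk, 100 (x) x 256 (y) x 78 mm high. Origin under its centre on the desk; own x points away from the robot, y left along the rail, z up. The front half (x -50 to 0) is the 78 mm high housing; the rear half (x 0 to 51) is a deck 24 mm high that carries the black rail. Grey end caps, 51 mm high, close the rail at y beyond +-98 mm.
- rail_mid (a point): middle of the black rail's flat top (dock frame 35, 0, 46 mm). The rail is 16 mm wide, 196 mm long along the dock's y, 22 mm high above the deck, and solid but for one notch, 56 mm long, cut right across it. The notch's centre lies anywhere up to 70 mm either side of here, elsewhere in every run, and is not listed: feel for it.
- rail_left (a point): left end of the rail, on its top face and centre line, at the left end cap (dock frame 35, 98, 46 mm)
- rail_right (a point): right end of the rail, on its top face and centre line, at the right end cap (dock frame 35, -98, 46 mm)
- release_key (a joint): travel of the release key that fills the notch, black like the rail, in m: 0 up (its top 5 mm below the rail's top), 0.008 down at its stop (13 mm below the rail's top). It slides straight down against 4 to 8 N of friction, stays where it is left, and drives the cassette by a lever (cassette travel = 3 x key travel)
- cassette: black fuse cassette in the dock's front, front plate 176 (y) x 40 mm high, 20 to 60 mm above the desk, with five white fuses behind it. Origin at the middle of the lower edge of its front plate: at x = -50 mm in the dock's frame when shut, -74 mm when fully kicked out. Not to be touched
- fuse_1: loose white cartridge fuse with brass caps, 75 mm long, 25 mm thick, lying on the desk behind the dock; leave alone
- fuse_2: loose white cartridge fuse with brass caps, 60 mm long, 21 mm thick, lying on the desk behind the dock; leave alone
- fuse_3: loose white cartridge fuse with brass caps, 27 mm thick, 80 mm tall, standing on the desk at the right; leave alone
- pliers_blue: loose pliers, 170 x 55 x 14 mm, lying on the desk at the right; leave alone
- tape_roll_grey: loose grey roll of tape, 62 mm across, 19 mm high, lying on the desk at the right; leave alone

How it is judged:
On the way:
1. the release key is pressed down to its stop (value of joint release_key above 0.0072 m), for 0.1 s.
At the end, for the whole second after the job is handed in: the key is down at least 7 of its 8 mm, the cassette stands out at least 21 of its 24 mm and is at rest, and the loose things lie within 15 mm of where they were (value of joint release_key above 0.007 m and x of cassette in the frame of fuse_dock below -0.071 m and linear speed of cassette below 0.005 m/s and distance of each of fuse_1, fuse_2, fuse_3, pliers_blue, tape_roll_grey from where it was at the start of the episode below 0.015 m); the robot touches nothing.
It fails at once if the hand touches the cassette itself (contact force between any of the fingers, the arm and cassette above 0.5 N).
It fails at once if a loose thing is moved by more than 15 mm or picked up (distance of any of fuse_1, fuse_2, fuse_3, pliers_blue, tape_roll_grey from where it was at the start of the episode above 0.015 m).
It also fails if it takes over 61 s, if anything falls off the work surface, if the arm or the gripper's body presses on something with over 40 N, if the wrist force passes 120 N, or if a joint passes its speed limit or range.

### The arm

A 7-joint arm with a two-finger parallel gripper is mounted at the origin on a cart in front of the work surface, level with it; the furniture and walls round the work are solid. World frame = base frame: x ahead of the robot, y to its left, z up, the work surface at z = 0. Lengths are in m, angles in rad, forces in N, time in s.
With the tool pointing down it reaches from about 0.4 to 0.85 m from the base axis. Payload 10.4 kg.
Tool frame: the origin (TCP) lies midway between the tips of the shut fingers; the grasp point (between the pads) lies 19 mm behind it; z points along the fingers, y is the line along which they close (so a half turn about z gives the same grasp; the last joint's range is limited). The gripper opens to 87 mm and grips with 3 to 60 N. Pads are 19 mm wide; open, the fingers measure 117 mm over their backs; the gripper's body (75 mm by 190 mm) begins 51 mm behind the grasp point.
Start: joints at [1.114, 0.332, -0.065, 1.46, 0.022, 1.35, -0.088], TCP at [0.263, -0.567, 0.223] pointing down, gripper open.
Joint ranges: [-2.6, 2.6], [-0.5, 2.12], [-1.47, 1.34], [0.16, 2.42], [-1.27, 4.41], [0.06, 2.06], [-2.6, 2.6]. Speed limits (rad/s): [2.22, 2.22, 2.79, 2.79, 3.14, 3.14, 3.14].

### API

Orientations are given as a unit quaternion [x, y, z, w].
In Python, from bench import r gives the robot as it stands.
- The arm moves only by the tool move_arm, never from a script. Its argument "targets" is a list of rows, each a list of 3 entries, a list of its own where there are three numbers: the shift along the tool's x, y, z in cm, then the turn, a rotation vector about the tool's x, y, z in rad, then the opening in per cent of the stroke, from 0 (shut) to 100 (fully open). In form: [[[x, y, z], [wx, wy, wz], gripper], ...]. A call has 1 to 20 rows; each row shifts and turns the commanded pose from where the row before left it, along the tool's axes as they then stand; what a row does not reach is not made up. A row lasts 1/8 s, in which the tool goes at most 62.5 mm and 10.7 degrees, less where a joint would pass 70% of its speed; a pose out of reach is approached as far as the arm can. A call with a gripper value outside its range is refused whole. The fingers move at their own pace and stop on an object; "grip_force" is the grip in N (left out, the last holds). Time passes only in rows, so rows that do not move let the fingers close. It gives the time, the measured TCP pose, the force, the opening and the grip force at its end, in the units of the state.
- r.read_state(): the state, without advancing time (a new reading comes with each control period).
- r.camera(name): name is "scene" or "top"; returns a dict with "image" (400x640x3 uint8, blue, green, red), "vertical_fov" (degrees; the focal length in pixels is half the picture's height over the tangent of half this angle, whatever the lens; pixels are square), "cx", "cy" (the principal point, pixels), "k1" (the pictures are not rectified: a ray, as slopes to the right and down, at radius r is drawn at 1 + k1 r^2 times it, then the intrinsics apply), "cam_to_world" (4x4, takes a point from camera to world coordinates). Camera axes: x right, y down, z forward; pixel columns grow to the right and rows downward; lengths in m; the calibration is good to about 2 mm. A picture is of the moment at which its call begins. There is no depth.
- r.close_job(): hands the job in; it is judged then, once.
The state is a dict: "time": time; "joint_positions": joint angles; "joint_vel": joint speeds; "joint_torque": joint torques, N m; "ee_pos": TCP position; "eef_rot": TCP orientation; "ft_force": force on the tool from outside, world axes, zero at the start; "torque": the same for the moment, N m; "width": finger opening in m; "grip_force": force on a finger pad.
Only numpy, scipy, OpenCV 4.12 (cv2) and the standard library are available. Lean on these libraries where they do the work, as an engineer would, in place of code of your own. Each camera call takes 0.05 s, during which the arm holds its last target. There are 200 camera calls.

## Working session

There is one attempt and no reset: what is moved stays moved. The work goes in short steps, Python scripts to look and compute and a tool call to move; the robot and the scene stay as the last step left them, time stands still between calls to the robot, and variables do not carry over. Pictures are saved under pics/ and viewed, at most 10 in all, crops included, and the job is handed in when it is done.

Besides the shell and the picture viewer there is one more tool, called after "Emit:" as name([rows], argument=value, ...), one row to a line, values as JSON. move_arm: Moves the arm, as the interface text tells. Its arguments: {"type":"object","properties":{"targets":{"type":"array"},"grip_force":{"type":"number"}},"required":["targets"]}

```bash
mkdir -p pics
python3 - <<'E'
from bench import r
import cv2,json
for n in("scene","top"):
    c=r.camera(n);cv2.imwrite(f"pics/{n}0.png",c["image"]);print(n,c["vertical_fov"],c["cx"],c["cy"],c["k1"],c["cam_to_world"])
s=r.read_state();print(s)
E
```

```text
scene 42.36979584160784 312.72512673163834 199.12136902587505 -0.024936706155120933 [[-0.87752189 -0.35360522  0.32391153  0.14250702]
 [-0.47923833  0.6704922  -0.56636634  0.59788724]
 [-0.01691006 -0.65222968 -0.75783276  0.94332421]
 [ 0.          0.          0.          1.        ]]
top 43.76041844461518 324.21047854743904 196.1315062238886 -0.0970359011110168 [[-9.25651941e-02 -9.71472489e-01  2.18341218e-01  2.37259254e-01]
 [-9.95706532e-01  9.02172599e-02 -2.07206978e-02 -7.72427250e-02]
 [ 4.31441447e-04 -2.19321793e-01 -9.75652482e-01  1.32633649e+00]
 [ 0.00000000e+00  0.00000000e+00  0.00000000e+00  1.00000000e+00]]
{'time': 0.1, 'joint_positions': array([ 1.11442457,  0.33280018, -0.06469394,  1.46083329,  0.02158569,
        1.34991826, -0.08853038]), 'joint_vel': array([-4.11009099e-04, -1.15392355e-03,  1.01366650e-03, -2.59036888e-03,
        5.56231943e-04,  4.63665561e-05,  3.20687177e-05]), 'joint_torque': array([ 2.54892628e-03, -6.24543500e+01,  2.52891798e-02, -3.90713060e+01,
       -6.14511967e-02,  3.66018189e-02,  7.18087358e-05]), 'ee_pos': array([ 0.26253894, -0.56680659,  0.22185027]), 'eef_rot': array([ 9.76574325e-01,  2.15179434e-01, -1.58088792e-04, -6.12100845e-04]), 'ft_force': array([ 0.04924607, -0.97538925,  0.17514518]), 'torque': array([ 0.02498748, -0.04503263, -0.01016538]), 'grip_force': 0.0, 'width': 0.08676038390927535}
```

View pics/scene0.png

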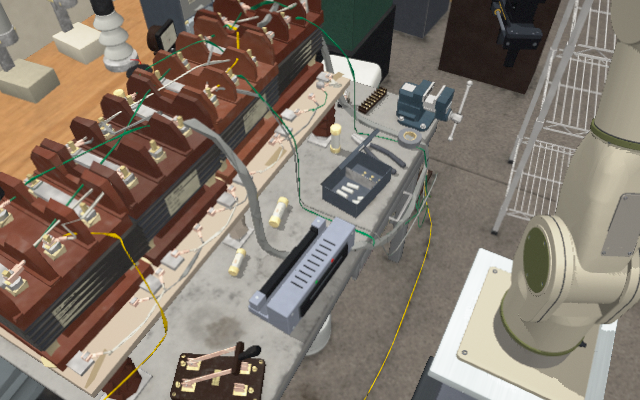

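View pics/top0.png

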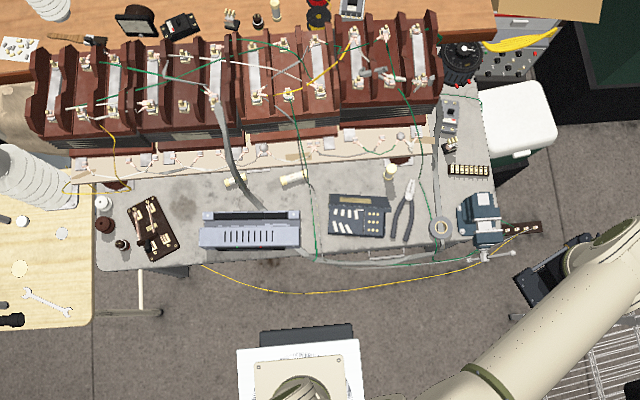

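Run:
```python
import cv2
a=cv2.imread("pics/scene0.png")[200:340,230:380];b=cv2.imread("pics/top0.png")[160:260,190:315]
cv2.imwrite("pics/c1.png",cv2.resize(a,None,fx=4,fy=4,interpolation=cv2.INTER_CUBIC))
cv2.imwrite("pics/c2.png",cv2.resize(b,None,fx=6,fy=6,interpolation=cv2.INTER_CUBIC))
```

```text
(no output)
```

View pics/c1.png

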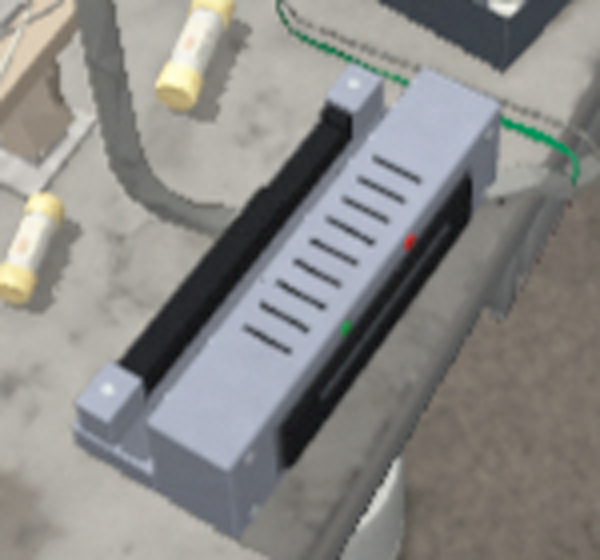

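View pics/c2.png

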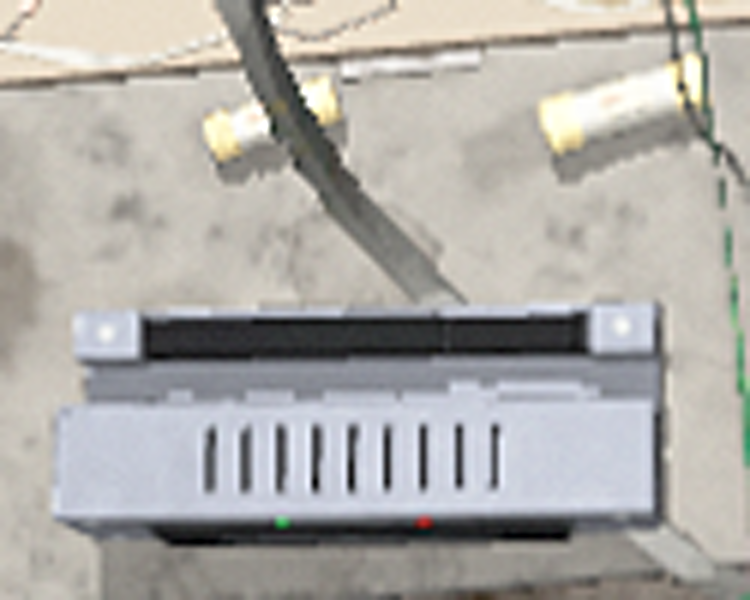

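```bash
cat > h.py <<'E'
from bench import r
import numpy as np,cv2
def ray(c,u,v):
    f=200/np.tan(np.radians(c["vertical_fov"]/2))
    K=np.array([[f,0,c["cx"]],[0,f,c["cy"]],[0,0,1]]);k=np.array([c["k1"],0,0,0,0.])
    p=cv2.undistortPoints(np.array([[[u,v]]],float),K,k)[0,0]
    T=np.array(c["cam_to_world"]);d=T[:3,:3]@[p[0],p[1],1];return T[:3,3],d/np.linalg.norm(d)
def tri(a,b):
    A=0;y=0
    for o,d in(a,b):
        P=np.eye(3)-np.outer(d,d);A=A+P;y=y+P@o
    X=np.linalg.solve(A,y);return X,[np.linalg.norm(np.cross(X-o,d)) for o,d in(a,b)]
def onz(a,z): o,d=a;return o+d*(z-o[2])/d[2]
E
python3 - <<'E'
from h import *
s=r.camera("scene");t=r.camera("top")
S=lambda x,y:ray(s,230+x/4-.375,200+y/4-.375)
T=lambda x,y:ray(t,190+x/6-.42,160+y/6-.42)
L,e=tri(S(108,390),T(105,332));R,e2=tri(S(352,84),T(621,326));print(L,R,e,e2,np.linalg.norm(L-R))
d=L-R;print("yaw",np.arctan2(-d[0],d[1]))
for p in((145,336),(585,332),(365,336)):print(onz(T(*p),.046))
for p in((75,516),(655,522),(57,408),(655,402)):print('house',onz(T(*p),.078))
for p in((230,470),(500,105),(150,425),(420,70)):print('houseS',onz(S(*p),.078))
for p in((200,145),(340,85),(550,125),(690,75)):print('fuse',onz(T(*p),.012))
print(onz(T(440,295),.01))
E
```

```text
[0.50047429 0.20552436 0.05026108] [ 0.48353033 -0.01901654  0.0513622 ] [np.float64(0.0005387012914720727), np.float64(0.0005387012914721868)] [np.float64(0.000718978945637066), np.float64(0.0007189789456370632)] 0.2251819783967361
yaw -0.07531771546836685
[0.49849889 0.18911192 0.046     ]
[ 0.48264681 -0.00311094  0.046     ]
[0.48968946 0.09276121 0.046     ]
house [0.41752521 0.21576472 0.078     ]
house [ 0.39305978 -0.02794958  0.078     ]
house [0.46429698 0.22151089 0.078     ]
house [ 0.4437956  -0.03213344  0.078     ]
houseS [0.4160719  0.22646975 0.078     ]
houseS [ 0.3981744  -0.02464149  0.078     ]
houseS [0.46119931 0.22408559 0.078     ]
houseS [ 0.44633679 -0.02599968  0.078     ]
fuse [0.59149941 0.16711867 0.012     ]
fuse [0.61373104 0.10170031 0.012     ]
fuse [0.58596288 0.00741672 0.012     ]
fuse [ 0.60351077 -0.05792572  0.012     ]
[0.51240088 0.06268767 0.01      ]
```

Emit:
move_arm([
  [[0,0,-2],[0,0,0.17],0],
  [[0,0,-2],[0,0,0.17],0],
  [[0,0,-1],[0,0,0.17],0],
  [[0.6,-2.4,0],[0,0,0],0],
  [[1.25,-4.77,0],[0,0,0],0],
  [[1.25,-4.77,0],[0,0,0],0],
  [[1.25,-4.77,0],[0,0,0],0],
  [[1.25,-4.77,0],[0,0,0],0],
  [[1.25,-4.77,0],[0,0,0],0],
  [[1.25,-4.77,0],[0,0,0],0],
  [[1.25,-4.77,0],[0,0,0],0],
  [[1.25,-4.77,0],[0,0,0],0],
  [[1.25,-4.77,0],[0,0,0],0],
  [[1.25,-4.77,0],[0,0,0],0],
  [[1.25,-4.77,0],[0,0,0],0],
  [[1.25,-4.77,0],[0,0,0],0],
  [[1.25,-4.77,0],[0,0,0],0],
  [[1,-2.4,0],[0,0,0],0],
  [[0,0,0],[0,0,0],0],
  [[0,0,0],[0,0,0],0],
])

```text
time: 2.7
ee_pos: [0.4914, 0.0846, 0.2723]
eef_rot: [0.999, -0.038, -0.0, 0.0]
ft_force: [-0.5, -0.6, 0.3]
width: 0.0006
grip_force: 0.0
```

Run:
```python
from h import *
cv2.imwrite("pics/s1.png",r.camera("scene")["image"])
s=r.read_state();print(s['joint_positions'])
```

```text
[ 0.39983783  0.07415146 -0.6879533   1.67799829  0.04820453  1.40694073
 -1.94312144]
```

View pics/s1.png

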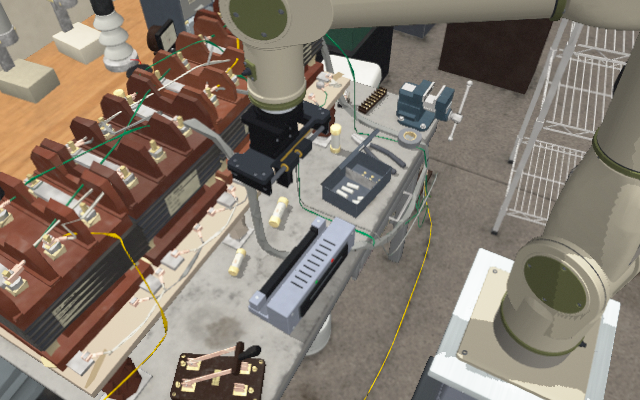

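The closed hand is above the dock, fingers near (285,160) in the picture; the cable behind (255,230) is clear of the fingers. Going down.

Emit:
move_arm([
  [[0,0,4],[0,0,0],0],
  [[0,0,4],[0,0,0],0],
  [[0,0,4],[0,0,0],0],
  [[0,0,4],[0,0,0],0],
  [[0,0,3],[0,0,0],0],
  [[0,0,1.5],[0,0,0],0],
  [[0,0,1],[0,0,0],0],
  [[0,0,0],[0,0,0],0],
  [[0,0,0],[0,0,0],0],
])

```text
time: 3.88
ee_pos: [0.4922, 0.0855, 0.0585]
eef_rot: [0.999, -0.038, 0.001, -0.0]
ft_force: [-0.0, -0.3, 0.2]
width: 0.0005
grip_force: 0.0
```

Emit:
move_arm([
  [[0,0,0.2],[0,0,0],0],
  [[0,0,0.2],[0,0,0],0],
  [[0,0,0.2],[0,0,0],0],
  [[0,0,0.1],[0,0,0],0],
  [[0,0,0],[0,0,0],0],
])

```text
time: 4.5
ee_pos: [0.4915, 0.0854, 0.0504]
eef_rot: [0.999, -0.038, -0.0, 0.0]
ft_force: [0.5, -0.6, 0.2]
width: -0.0001
grip_force: 0.0
```

Emit:
move_arm([
  [[0,0,0.1],[0,0,0],0],
  [[0,0,0.1],[0,0,0],0],
  [[0,0,0.1],[0,0,0],0],
  [[0,0,0.1],[0,0,0],0],
  [[0,0,0.1],[0,0,0],0],
  [[0,0,0.1],[0,0,0],0],
  [[0,0,0],[0,0,0],0],
])

```text
time: 5.38
ee_pos: [0.4917, 0.0855, 0.0463]
eef_rot: [0.999, -0.038, 0.0, 0.001]
ft_force: [-10.9, -2.0, 26.4]
width: 0.0007
grip_force: 13.6
```

Contact at the rail's top (z 0.046). I lighten the touch and slide to the right.

Emit:
move_arm([
  [[0,0,-0.13],[0,0,0],0],
  [[0,0.5,0],[0,0,0],0],
  [[0,0.5,0],[0,0,0],0],
  [[0,0.5,0],[0,0,0],0],
  [[0,0.5,0],[0,0,0],0],
  [[0,0,0],[0,0,0],0],
])

```text
time: 6.12
ee_pos: [0.491, 0.0657, 0.0465]
eef_rot: [0.999, -0.038, 0.001, -0.0]
ft_force: [0.5, 1.7, 6.3]
width: 0.0005
grip_force: 3.3
```

Emit:
move_arm([
  [[0,0.5,0],[0,0,0],0],
  [[0,0.5,0],[0,0,0],0],
  [[0,0,0],[0,0,0],0],
])

```text
time: 6.5
ee_pos: [0.4901, 0.0555, 0.0463]
eef_rot: [0.999, -0.038, 0.001, -0.0]
ft_force: [0.6, 1.4, 5.1]
width: 0.0003
grip_force: 2.9
```

Emit:
move_arm([
  [[0,0.5,0],[0,0,0],0],
  [[0,0.5,0],[0,0,0],0],
  [[0,0,0],[0,0,0],0],
])

```text
time: 6.88
ee_pos: [0.4881, 0.0445, 0.0454]
eef_rot: [0.999, -0.039, -0.0, 0.0]
ft_force: [-0.2, 0.1, -0.1]
width: 0.0002
grip_force: 0.0
```

Emit:
move_arm([
  [[0,0.5,0],[0,0,0],0],
  [[0,0.5,0],[0,0,0],0],
  [[0,0,0],[0,0,0],0],
])

```text
time: 7.25
ee_pos: [0.4877, 0.035, 0.0458]
eef_rot: [0.999, -0.039, -0.0, 0.0]
ft_force: [0.3, -0.2, -0.5]
width: 0.0005
grip_force: 0.0
```

Emit:
move_arm([
  [[0,0.5,0],[0,0,0],0],
  [[0,0,0.1],[0,0,0],0],
  [[0,0,0.1],[0,0,0],0],
  [[0,0,0.1],[0,0,0],0],
  [[0,0,0],[0,0,0],0],
])

```text
time: 7.88
ee_pos: [0.4873, 0.0307, 0.0428]
eef_rot: [0.999, -0.038, -0.0, 0.0]
ft_force: [0.4, -0.1, -0.5]
width: 0.0004
grip_force: 0.0
```

Emit:
move_arm([
  [[0,0,0.1],[0,0,0],0],
  [[0,0,0.1],[0,0,0],0],
  [[0,0,0.1],[0,0,0],0],
  [[0,0,0],[0,0,0],0],
])

```text
time: 8.38
ee_pos: [0.4874, 0.0306, 0.04]
eef_rot: [0.999, -0.038, 0.0, 0.0]
ft_force: [-1.4, 0.5, 4.1]
width: 0.0004
grip_force: 1.8
```

In the notch, on the key at z 0.041 (about 4 N). Pressing on.

Emit:
move_arm([
  [[0,0,0.1],[0,0,0],0],
  [[0,0,0.1],[0,0,0],0],
  [[0,0,0.1],[0,0,0],0],
  [[0,0,0.1],[0,0,0],0],
  [[0,0,0.1],[0,0,0],0],
  [[0,0,0.1],[0,0,0],0],
  [[0,0,0],[0,0,0],0],
])

```text
time: 9.25
ee_pos: [0.4874, 0.0306, 0.0339]
eef_rot: [0.999, -0.038, 0.0, 0.0]
ft_force: [-0.9, 0.2, 4.6]
width: 0.0007
grip_force: 1.7
```

Emit:
move_arm([
  [[0,0,0.1],[0,0,0],0],
  [[0,0,0.1],[0,0,0],0],
  [[0,0,0.1],[0,0,0],0],
  [[0,0,0],[0,0,0],0],
  [[0,0,0],[0,0,0],0],
])

```text
time: 9.88
ee_pos: [0.4877, 0.0307, 0.0332]
eef_rot: [0.999, -0.038, 0.0, 0.001]
ft_force: [-15.2, -1.1, 38.0]
width: 0.001
grip_force: 19.5
```

Stop reached: 13 mm below the rail's top at 38 N. Lifting clear.

Emit:
move_arm([
  [[0,0,0],[0,0,0],0],
  [[0,0,-1],[0,0,0],0],
  [[0,0,-2],[0,0,0],0],
  [[0,0,-4],[0,0,0],0],
  [[0,0,-4],[0,0,0],0],
  [[0,0,-4],[0,0,0],0],
  [[0,0,-4],[0,0,0],0],
  [[0,0,-2],[0,0,0],0],
  [[0,0,0],[0,0,0],0],
  [[0,0,0],[0,0,0],0],
  [[0,0,0],[0,0,0],0],
])

```text
time: 11.25
ee_pos: [0.4868, 0.0305, 0.2397]
eef_rot: [0.999, -0.038, -0.001, -0.0]
ft_force: [0.0, 0.3, 0.8]
width: 0.0005
grip_force: 0.0
```

Run:
```python
from h import *
a=r.camera("scene")["image"][120:360,200:400]
cv2.imwrite("pics/s2.png",cv2.resize(a,None,fx=2.5,fy=2.5,interpolation=cv2.INTER_CUBIC))
```

```text
(no output)
```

View pics/s2.png

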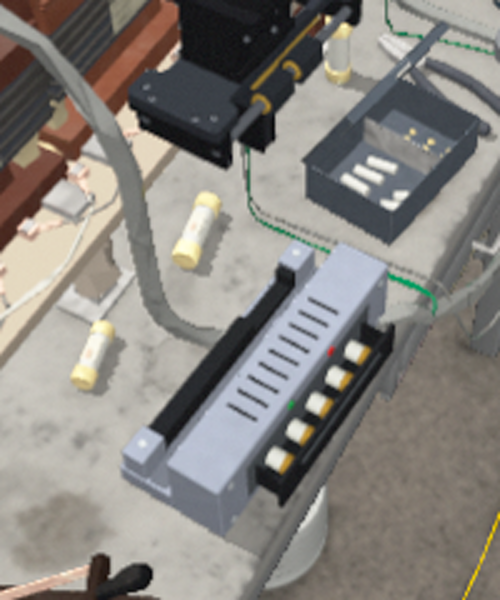

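The cassette stands out with its five fuses showing (crop 280–390, 330–490). The notch is open near (265,290), the loose fuses are unmoved and the hand is clear.

```bash
python3 -c "
from bench import r
print(r.close_job())"
```

```text
the job is handed in; nothing more can be done
None
```

I found the notch by feel about 62 mm right of the rail's middle and pressed the key to its stop; the last picture shows the cassette kicked out and the hand clear, and the job is handed in at about 11 s (no verdict came back).

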